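# Start an exposure on the screen exposure unit

## Robot

A 6-joint arm with a two-finger parallel gripper is mounted at the origin on the work surface. World frame = base frame: x ahead of the robot, y to its left, z up, the work surface at z = 0. Lengths are in m, angles in rad, forces in N, time in s.
With the tool pointing down it reaches from about 0.225 to 0.875 m from the base axis. Payload 3.4 kg.
Tool frame: the origin (TCP) lies on the centre line of the jaws, within the pads' length; the fingertips stand 17 mm ahead of it and the grasp point (between the pads) lies 2 mm behind it (nose_length is the distance from the TCP to the fingertips, in m); z points along the fingers, y is the line along which they close (so a half turn about z gives the same grasp; the last joint's range is limited). The gripper opens to 85 mm and grips with 20 to 120 N. Pads are 22 mm wide; open, the fingers measure 114 mm over their backs; the gripper's body (76 mm by 85 mm) begins 54 mm behind the grasp point. The pads swing forward as they close: fully open they stand 13 mm farther back than shut.
Start: joints at [-1.31, 0.276, 1.505, -0, 1.361, -0.121], TCP at [0.214, -0.534, 0.248] pointing down, gripper open.
Joint ranges: [-2.89, 2.89], [-0.75, 2.08], [0.22, 2.7], [-1.18, 4.32], [0.11, 2.71], [-2.7, 2.7]. Speed limits (rad/s): [2.57, 2.57, 3.14, 3.14, 3.14, 3.14].

## Interface

Orientations are given as a unit quaternion [w, x, y, z].
In Python, from rig import get_state, get_image, sign_off, find_in, place_of, nose_length gives the robot as it stands.
- The arm moves only by the tool apply_moves, never from a script. Its argument "deltas" is one flat list of numbers, 5 for each row, row after row: the finger opening in mm, from 0 to 85.4, then the shift along the tool's x, y, z in mm, then the turn about the tool's z in degrees. A call has 1 to 12 rows; each row is the pose to reach, as a shift and turn from the pose commanded when the call began, along the tool's axes at that moment; what a row does not reach only later rows make up. A row lasts 1/12 s, in which the tool goes at most 41.7 mm and 7.16 degrees, less where a joint would pass 70% of its speed; a pose out of reach is approached as far as the arm can. A call with a gripper value outside its range is refused whole. The fingers move at their own pace and stop on an object; "squeeze" is the grip in N (left out, the last holds). Time passes only in rows, so rows that repeat a pose let the fingers close. It gives the time, the measured TCP pose, the force, the opening and the grip force at its end, in the units of the state.
- get_state(): the state, without advancing time (a new reading comes with each control period).
- get_image(name): name is "scene" or "side" or "wrist"; returns a dict with "frame" (400x640x3 uint8, red, green, blue), "K" (3x3 intrinsics, pixels), "k1" (the pictures are not rectified: a ray, as slopes to the right and down, at radius r is drawn at 1 + k1 r^2 times it, then the intrinsics apply), "position" and "orientation" of the camera in the world. Camera axes: x right, y down, z forward; pixel columns grow to the right and rows downward; lengths in m; the calibration is good to about 2 mm. A picture is of the moment at which its call begins. There is no depth.
- sign_off(): hands the job in; it is judged then, once.
Trained networks look in a picture, given as the dict that the camera call returned (one of the last four; its "shot" number tells which), for a name from the list of things; names that differ only in an ending like _2 or _b are one class to them, and where a whole thing is asked for, a point or a joint stands for the part that bears it (a point fixed in the world has none). Each returns a list of dicts, best first, with "score" (0 to 1); they miss things now and then, are a little off and sometimes report something else, mostly with a low value. They report only what shows in the picture. A call takes as long as a camera call. They do not tell look-alikes from the thing itself.
- find_in(query, picture): "point" ([column, row] in pixels, amid what is visible of it).
- place_of(query, picture): "point" ([column, row] in pixels: a listed point, or the origin of a listed thing).
The state is a dict: "clock": time; "qpos": joint angles; "qd": joint speeds; "effort": joint torques, N m; "position": TCP position; "ee_rot": TCP orientation; "contact_force": force on the tool from outside, world axes, zero at the start; "moment": the same for the moment, N m; "width": finger opening in m; "gripper_force": force on a finger pad.
Only numpy, scipy, OpenCV 4.12 (cv2) and the standard library are available. Lean on these libraries where they do the work, as an engineer would, in place of code of your own. Each camera call takes 0.05 s, during which the arm holds its last target. There are 200 camera calls.

## Task

Start an exposure on the tabletop exposure unit using light fingertip touches: push the far half of the black main rocker down until it is fully on, then do the same with the blue vacuum rocker, and then press the green start button well in and let it spring back. Keep to that order, do not press the red stop button, never push hard, and leave the spray bottle, ink jar, ink knife and tape roll where they lie: nothing is to be gripped or lifted.

Things in the scene. Friction and masses are not known exactly. Their poses are not given: they have to be found in the camera images.
- exposure_unit: grey screen exposure unit, 600 (x) x 730 mm (y), fixed. Origin at bench level under the middle of its 4 controls; x away from the operator, y left. Controls stand on an aluminium plate at its right: x -125 to 445, y -77 to 77 mm, face 143 mm above the bench. Closed black lid: y 97 to 633, top 172 mm high. Timer window and gauge on the plate beyond x 150 are at most 16 mm tall.
- main_switch_press (a point): on the face of the far half (white bar) of the black main rocker, 13 mm beyond its pivot; moves with it. V-shaped paddle 42 mm long (unit x), 22 wide; pivot along unit y at x 65, y 40, height 143 mm; surround 52 x 32, 4 mm high. Off: far half slopes up, far end 156 mm above bench, this point 153. On: far half level at 150, near half slopes up and blocks a finger that overlaps the pivot.
- main_switch (a joint): angle of the black main rocker: 0 off, 0.28 rad fully on (a rigid stop: meet it slowly, over 25 N on any control is too hard). No spring: it stays where it is left (friction 0.03 N m, about 2 N on the far half).
- vacuum_switch_press (a point): the same point on the blue vacuum rocker, an identical paddle to the right of the black one: pivot at unit x 65, y -40, height 143 mm.
- vacuum_switch (a joint): angle of the blue vacuum rocker: 0 off, 0.28 rad fully on; same stop and friction as the black one.
- start_top (a point): centre of the top of the round green start button, 28 mm across, standing 15 mm above the plate (158 mm above the bench) when out, in a steel collar 37 mm across and 5 mm high; unit frame x -60, y 40 mm (nearer the operator than the black rocker).
- start (a joint): travel of the green button: 0 out, 0.006 m fully in. Straight down, spring return: 1.7 N to begin, 5 N fully in.
- stop_top (a point): centre of the top of the red mushroom stop button, 40 mm across on a yellow disc, top 167 mm above the bench; unit frame x -60, y -40 mm. Not to be pressed.
- stop (a joint): travel of the red stop button: 0 out, 0.006 m fully in; spring return.
- spray_bottle: loose white spray bottle with red collar and trigger, 76 mm across, 245 mm tall, upright on the bench to the right of the unit; origin at the centre of its underside.
- ink_jar: loose black ink jar, 84 mm across, 90 mm tall, upright on the bench to the right of the unit; origin at the centre of its underside.
- ink_knife: loose ink knife with wooden handle, 250 mm long, lying flat on the bench along its own x, to the right of the jar.
- tape_roll: loose cream roll of masking tape, 100 mm across, 24 mm high, lying flat on the raised middle of the lid (167 mm above the bench), left of the controls; origin at the centre of its underside.
Mind the look-alikes: they are no part of the job. There is more than one size of the ink_jar; the one meant has the size given above.

How it is judged:
By the outcome, as a careful person would: the job done as asked, in the order asked, and still so for the second after the job is handed in, with the robot touching nothing.
It also fails if it takes over 45 s, if anything falls off the work surface, if the arm or the gripper's body presses on something with over 40 N, if the wrist force passes 120 N, or if a joint passes its speed limit or range.

## Working session

There is one attempt and no reset: what is moved stays moved. The work goes in short steps, Python scripts to look and compute and a tool call to move; the robot and the scene stay as the last step left them, time stands still between calls to the robot, and variables do not carry over. Pictures are saved under pics/ and viewed, at most 10 in all, crops included, and the job is handed in when it is done.

Besides the shell and the picture viewer there is one more tool, called after "Request:" as name(argument=value, ...) on one line, values as JSON. apply_moves: Moves the arm, as the interface text tells. Its arguments: {"type":"object","properties":{"deltas":{"type":"array"},"squeeze":{"type":"number"}},"required":["deltas"]}

```bash
mkdir -p pics
cat > h.py <<'E'
import numpy as np, cv2
from rig import *
from scipy.spatial.transform import Rotation as R
def rot(q): return R.from_quat([q[1],q[2],q[3],q[0]]).as_matrix()
def ray(im,p):
    K=np.array(im["K"]);d=np.array([(p[0]-K[0,2])/K[0,0],(p[1]-K[1,2])/K[1,1]]);u=d.copy()
    for _ in range(20): u=d/(1+im["k1"]*(u@u))
    return np.array(im["position"]),rot(im["orientation"])@np.array([u[0],u[1],1])
def atz(im,p,z):
    o,d=ray(im,p);return o+d*(z-o[2])/d[2]
def proj(im,X):
    K=np.array(im["K"]);c=rot(im["orientation"]).T@(np.array(X)-im["position"]);u=c[:2]/c[2];u=u*(1+im["k1"]*(u@u))
    return K[:2,:2]@u+K[:2,2]
E
python3 - <<'E'
from h import *
s=get_state();print(s["clock"],s["position"],s["ee_rot"],s["width"],nose_length)
Z=dict(main_switch_press=.153,vacuum_switch_press=.153,start_top=.158,stop_top=.167)
for n in("scene","side","wrist"):
    im=get_image(n);cv2.imwrite(f"pics/{n}0.png",im["frame"][:,:,::-1]);print(n,im["position"])
    for q,z in Z.items():
        for r in place_of(q,im)[:2]: print(q,np.round(r["point"],1),round(r["score"],2),np.round(atz(im,r["point"],z),4))
E
```

```text
0.0 [ 0.214112   -0.53310037  0.24743795] [-9.22036576e-04  9.81834128e-01  1.89739007e-01 -6.35490546e-05] 0.08548411170130281 0.017
scene [0.76971275 0.41494959 0.93071343]
main_switch_press [298.8 235.4] 0.67 [0.5656 0.0297 0.153 ]
vacuum_switch_press [278.4 215.6] 0.59 [ 0.5791 -0.0444  0.153 ]
start_top [338.5 209.4] 0.58 [0.4466 0.0222 0.158 ]
stop_top [316.7 182.2] 0.42 [ 0.4503 -0.0717  0.167 ]
stop_top [311.1 186.6] 0.25 [ 0.4699 -0.0675  0.167 ]
side [-0.11929975  0.82874998  0.99063515]
main_switch_press [286.5 183.9] 0.64 [ 0.5832 -0.0562  0.153 ]
main_switch_press [268.8 201.7] 0.56 [0.5758 0.0355 0.153 ]
start_top [311.8 212.6] 0.4 [0.4477 0.0153 0.158 ]
stop_top [308.6 192.9] 0.7 [ 0.4959 -0.0408  0.167 ]
stop_top [327.2 192.7] 0.64 [ 0.4535 -0.0691  0.167 ]
wrist [ 0.2891303  -0.50500006  0.37418117]
```

Run:
```python
import cv2
a=cv2.imread("pics/scene0.png")
b=cv2.imread("pics/side0.png")
c=cv2.resize(a[150:270,230:390],(800,600),interpolation=3);cv2.imwrite("pics/c1.png",c)
c=cv2.resize(b[150:270,220:380],(800,600),interpolation=3);cv2.imwrite("pics/c2.png",c)
```

```text
(no output)
```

View pics/scene0.png

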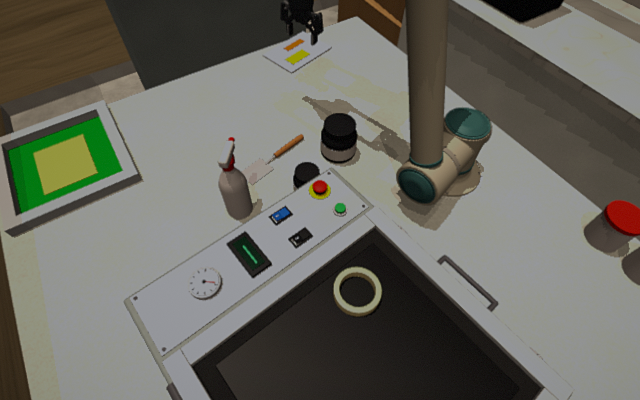

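View pics/c1.png

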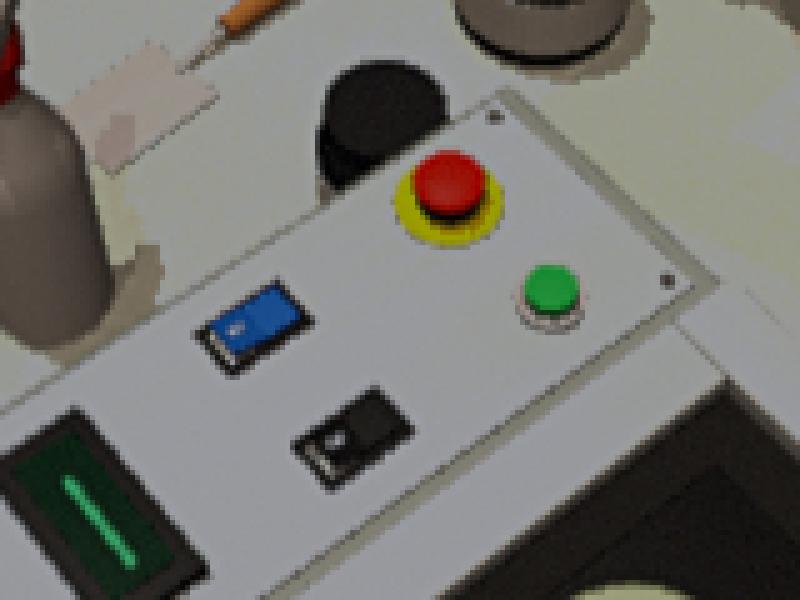

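View pics/c2.png

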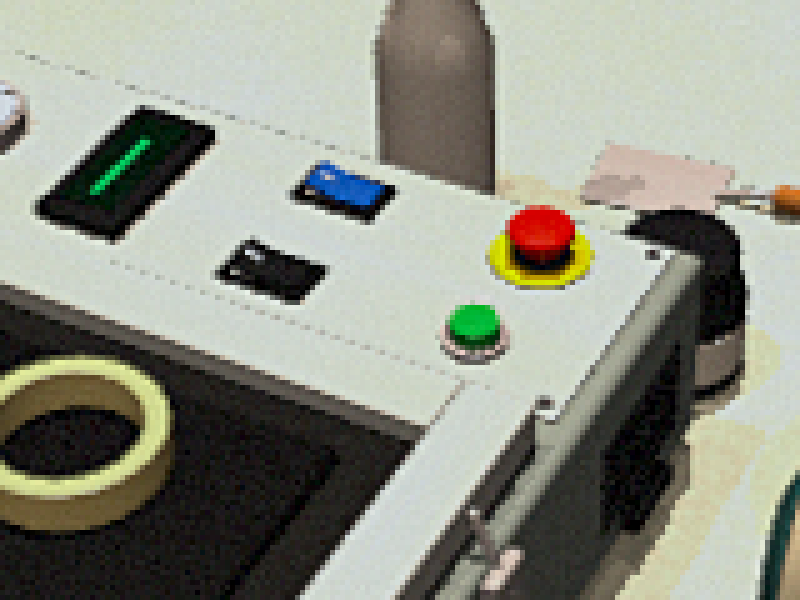

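The scene picture shows the blue rocker at about (281,215), black at (300,237), green at (340,207) and red at (320,186). These are the only such controls on the plate. The white bars (far halves) point toward the timer, and the networks' points agree apart from the side-view "main" hit on the blue one. I'll now fit the unit's pose.

Run:
```python
from h import *
from scipy.optimize import least_squares
U=np.array([[-60,40,158],[-60,-40,165],[65,-40,147],[65,40,147]])/1e3
P={"scene":[(552,288),(450,182),(255,328),(353.5,438.5)],"side":[(475,322),(542,224),(346.5,190),(272,270.5)]}
O={"scene":(230,150),"side":(220,150)}
def W(p,u): 
    c,s=np.cos(p[2]),np.sin(p[2]);return np.array([p[0]+c*u[0]-s*u[1],p[1]+s*u[0]+c*u[1],u[2]])
I={n:get_image(n) for n in P}
def res(p,ns):
    return np.concatenate([proj(I[n],W(p,u))-((np.array(q)+.5)/5-.5+O[n]) for n in ns for u,q in zip(U,P[n])])
for ns in(["scene"],["side"],["scene","side"]):
    r=least_squares(res,[.5,-.02,.1],args=(ns,));print(ns,np.round(r.x,4),np.round(r.fun,1))
p=r.x;print("yaw deg",np.degrees(p[2]))
for n,u in dict(main=(.078,.04,.153),vac=(.078,-.04,.153),start=(-.06,.04,.158),stop=(-.06,-.04,.167)).items():print(n,np.round(W(p,u),4))
M=rot(get_state()["ee_rot"]);print(np.round(M,3))
```

```text
['scene'] [ 0.5039 -0.0136  0.1125] [ 0.1  0.2  0.1 -0.5 -0.2  0.1 -0.   0.2]
['side'] [ 0.5031 -0.0184  0.1087] [-0.  -0.4  0.1  0.4 -0.2  0.1  0.1 -0.1]
['scene', 'side'] [ 0.503  -0.0155  0.1116] [ 0.  -0.5 -0.  -1.2 -0.2 -0.7 -0.1 -0.6 -0.5  0.2 -0.5  0.9 -0.8  0.7
 -0.5  0.5]
yaw deg 6.39207763482912
main [0.576  0.0329 0.153 ]
vac [ 0.5849 -0.0466  0.153 ]
start [0.4389 0.0176 0.158 ]
stop [ 0.4478 -0.0619  0.167 ]
[[ 0.928  0.373  0.   ]
 [ 0.373 -0.928 -0.   ]
 [-0.     0.    -1.   ]]
```

Request:
apply_moves(deltas=[0, 0, 0, -30, 4, 0, 0, 0, -60, 8, 0, 10, -7, -90, 12, 0, 35, -25, -93, 15.5, 0, 65, -46, -93, 15.5, 0, 95, -68, -93, 15.5, 0, 125, -89, -93, 15.5, 0, 155, -110, -93, 15.5, 0, 185, -132, -93, 15.5, 0, 215, -153, -93, 15.5, 0, 240, -171, -93, 15.5, 0, 255, -181, -93, 15.5], squeeze=20)

```text
clock: 1.85
position: [0.3845, -0.2676, 0.3417]
ee_rot: [-0.0, 0.998, 0.057, 0.001]
contact_force: [0.1, 0.2, -0.8]
width: -0.0004
gripper_force: 0.0
```

```bash
cat >> h.py <<'E'
p=[.503,-.0155,.1116]
def W(u,p=p):
    c,s=np.cos(p[2]),np.sin(p[2]);return np.array([p[0]+c*u[0]-s*u[1],p[1]+s*u[0]+c*u[1],u[2]])
def togo(u,p=p):
    s=get_state();M=rot(s["ee_rot"]);d=M.T@(W(u,p)-s["position"])*1e3
    yaw=np.degrees(np.arctan2(M[1,0],M[0,0])-p[2])
    print("clock",round(s["clock"],2),"pos",np.round(s["position"],4),"w",round(s["width"],4),"F",np.round(s["contact_force"],1),"go",np.round(d,1),"turn",round(yaw,2),"zdown",np.round(M[:,2],3))
E
python3 - <<'E'
from h import *
togo((.079,.04,.33))
im=get_image("scene")
for px in((236,212),(232,208)): 
    w=atz(im,px,0.0);print(w, rot([np.cos(.0558),0,0,np.sin(.0558)]).T@(w-[.503,-.0155,0]))
for r in place_of("spray_bottle",im)[:1]+place_of("ink_jar",im)[:2]: print(r,atz(im,r["point"],0))
E
```

```text
clock 1.85 pos [ 0.3845 -0.2676  0.3417] w -0.0004 F [ 0.1  0.2 -0.8] go [ 225.4 -276.8   12.2] turn 0.12 zdown [ 0.001  0.001 -1.   ]
[ 0.64078647 -0.21256952  0.        ] [ 0.11498199 -0.21118866  0.        ]
[ 0.64463392 -0.23171625  0.        ] [ 0.11667317 -0.23064477  0.        ]
{'point': [239.8, 205.3], 'score': 0.92} [ 0.62084709 -0.22803354  0.        ]
{'point': [336.7, 152.0], 'score': 0.65} [ 0.25646359 -0.24847348  0.        ]
{'point': [309.8, 187.9], 'score': 0.59} [ 0.41035373 -0.17089572  0.        ]
```

Request:
apply_moves(deltas=[0, 10, -20, 0, 0, 0, 25, -50, 0, 0, 0, 40, -82, 0, 0, 0, 55, -114, 0, 0, 0, 70, -146, 5, 0, 0, 85, -178, 10, 0, 0, 100, -205, 20, 0, 0, 110, -226, 30, 0, 0, 116, -237, 40, 0, 0, 116, -237, 40, 0])

```text
clock: 2.83
position: [0.4722, -0.0212, 0.2993]
ee_rot: [-0.001, 0.998, 0.057, -0.002]
contact_force: [-0.3, -0.1, 0.9]
width: 0.0005
gripper_force: 0.0
```

Run:
```python
from h import *
togo((.079,.04,.19))
im=get_image("wrist");a=im["frame"][:,:,::-1].copy()
for q,z in dict(main_switch_press=.153,vacuum_switch_press=.153,start_top=.158,stop_top=.167).items():
    for r in place_of(q,im)[:1]: print(q,np.round(r["point"],1),round(r["score"],2),np.round(atz(im,r["point"],z),4))
for u in((.078,.04,.153),(.078,-.04,.153),(-.06,.04,.158),(-.06,-.04,.167)):print(u,np.round(proj(im,W(u)),1),np.round(W(u),4))
cv2.imwrite("pics/w1.png",a)
```

```text
clock 2.83 pos [ 0.4722 -0.0212  0.2993] w 0.0005 F [-0.3 -0.1  0.9] go [110.7 -41.9 109. ] turn 0.09 zdown [-0.003  0.001 -1.   ]
main_switch_press [263.2  45.2] 0.85 [0.5764 0.0308 0.153 ]
vacuum_switch_press [371.9  45.5] 0.87 [ 0.5852 -0.0489  0.153 ]
start_top [272.3 222.2] 0.82 [0.4387 0.0138 0.158 ]
stop_top [369.3 221.9] 0.83 [ 0.4517 -0.0662  0.167 ]
(0.078, 0.04, 0.153) [260.3  45.4] [0.5761 0.0329 0.153 ]
(0.078, -0.04, 0.153) [368.7  45.4] [ 0.585  -0.0466  0.153 ]
(-0.06, 0.04, 0.158) [267.9 221.5] [0.4389 0.0176 0.158 ]
(-0.06, -0.04, 0.167) [363.4 225.7] [ 0.4478 -0.0619  0.167 ]
```

View pics/w1.png

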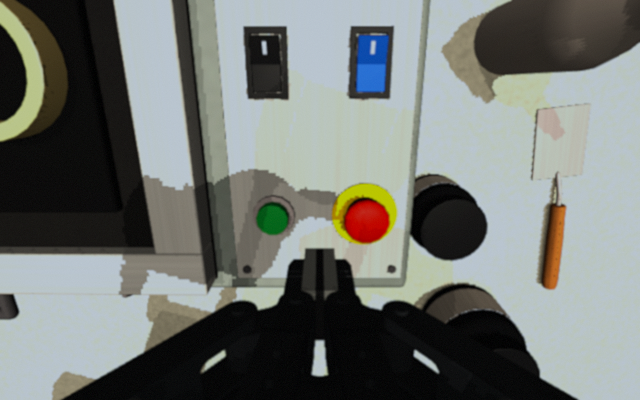

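The wrist view shows the black rocker at (266,62), blue at (370,62), green at (273,218) and red at (366,220). That agrees with the fit, apart from a y correction of about -2.5 mm. I'll move above the far half of the black rocker.

Request:
apply_moves(deltas=[0, 15, -5, 0, 0, 0, 40, -14, 10, 0, 0, 65, -23, 20, 0, 0, 88, -31, 40, 0, 0, 103, -37, 65, 0, 0, 110, -39, 90, 0, 0, 111, -39.5, 105, 0, 0, 111, -39.5, 109, 0, 0, 111, -39.5, 109, 0, 0, 111, -39.5, 109, 0])

```text
clock: 3.92
position: [0.5788, 0.0284, 0.1934]
ee_rot: [0.0, 0.998, 0.055, 0.001]
contact_force: [0.6, 0.5, -0.6]
width: 0.0
gripper_force: 0.0
```

```bash
sed -i 's/^p=.*/p=[.5033,-.018,.1116]/' h.py
python3 - <<'E'
from h import *
togo((.079,.04,.167))
im=get_image("scene");a=im["frame"][:,:,::-1]
c=proj(im,W((.065,.04,.15))).astype(int)
cv2.imwrite("pics/s2.png",np.hstack([cv2.resize(a[c[1]-40:c[1]+40,c[0]-40:c[0]+40],(400,400),interpolation=3),
 cv2.resize((b:=(i2:=get_image("wrist"))["frame"][:,:,::-1])[130:330,220:420],(400,400),interpolation=3)]))
E
```

```text
clock 3.92 pos [0.5788 0.0284 0.1934] w 0.0 F [ 0.6  0.5 -0.6] go [-1.3 -2.3 26.4] turn -0.08 zdown [ 0.002 -0.    -1.   ]
```

View pics/s2.png

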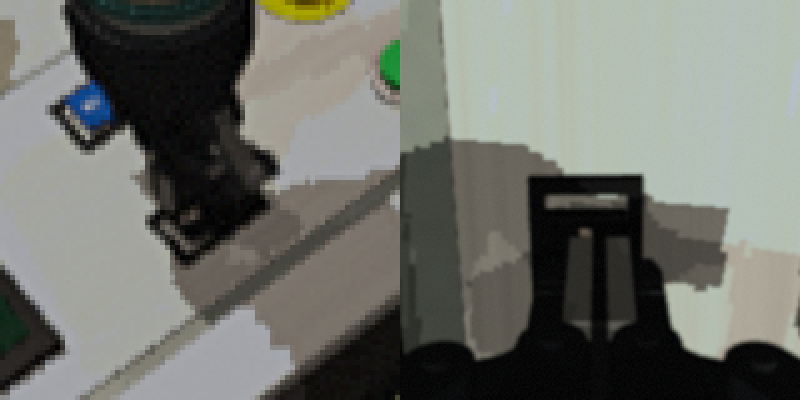

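Run:
```python
from h import *
s=get_state();M=rot(s["ee_rot"]);t=np.array(s["position"])
im=get_image("wrist")
for f in(.011,.0,-.011):
  print(f,[np.round(proj(im,t+M@np.array([f,y,.017])),1) for y in(-.0145,0,.0145)])
Ru=R.from_euler("z",p[2]).as_matrix()
def unit(px,z): return np.round(Ru.T@(atz(im,px,z)-[p[0],p[1],0])*1e3,1)
for c in((529,176),(643,176),(529,240)): print("surround",unit((220+c[0]/2-200,130+c[1]/2),.147))
for c in((568,236),(632,236)): print("tip",unit((220+c[0]/2-200,130+c[1]/2),t[2]-.017))
print("tcp",np.round(Ru.T@(t-[p[0],p[1],0])*1e3,1))
```

```text
0.011 [array([284.9, 244.3]), array([316.1, 244.3]), array([347.3, 244.2])]
0.0 [array([285.6, 265.3]), array([316.2, 265.3]), array([346.7, 265.2])]
-0.011 [array([286.4, 285.4]), array([316.3, 285.4]), array([346.1, 285.3])]
surround [ 92.9  55.4 147. ]
surround [ 92.8  24.2 147. ]
surround [ 73.5  56.1 147. ]
tip [ 89.7  43.6 177.2]
tip [ 89.7  28.6 177.2]
tcp [ 80.6  37.9 194.2]
```

Request:
apply_moves(deltas=[0, 1.5, -3, 4, 0, 0, 1.5, -3, 9, 0, 0, 1.5, -3, 13, 0, 0, 1.5, -3, 16, 0, 0, 1.5, -3, 18, 0, 0, 1.5, -3, 19, 0, 0, 1.5, -3, 20, 0, 0, 1.5, -3, 21, 0, 0, 1.5, -3, 22, 0, 0, 1.5, -3, 22, 0])

```text
clock: 4.9
position: [0.5802, 0.0326, 0.1706]
ee_rot: [-0.0, 0.998, 0.056, 0.001]
contact_force: [1.2, 1.9, 0.4]
width: -0.0002
gripper_force: 0.6
```

Request:
apply_moves(deltas=[0, 0, 0, 0.5, 0, 0, 0, 0, 1, 0, 0, 0, 0, 1.5, 0, 0, 0, 0, 2, 0, 0, 0, 0, 2.5, 0, 0, 0, 0, 2.5, 0, 0, 0, 0, 2.5, 0])

```text
clock: 5.48
position: [0.5795, 0.0323, 0.1677]
ee_rot: [0.0, 0.998, 0.056, -0.0]
contact_force: [3.4, -0.2, 2.0]
width: -0.0001
gripper_force: 1.1
```

Request:
apply_moves(deltas=[0, 0, 0, 0.3, 0, 0, 0, 0, 0.6, 0, 0, 0, 0, 0.6, 0, 0, 0, 0, 0.6, 0])

```text
clock: 5.82
position: [0.5794, 0.0324, 0.1671]
ee_rot: [0.0, 0.998, 0.056, -0.0]
contact_force: [1.8, -0.2, 1.8]
width: -0.0001
gripper_force: 1.1
```

Request:
apply_moves(deltas=[0, 0, 0, 0.3, 0, 0, 0, 0, 0.6, 0, 0, 0, 0, 0.6, 0, 0, 0, 0, 0.6, 0])

```text
clock: 6.15
position: [0.5795, 0.0324, 0.167]
ee_rot: [0.0, 0.998, 0.056, 0.0]
contact_force: [0.5, -0.1, 5.7]
width: 0.0
gripper_force: 2.6
```

Request:
apply_moves(deltas=[0, 0, 0, 0.3, 0, 0, 0, 0, 0.5, 0, 0, 0, 0, 0.5, 0])

```text
clock: 6.4
position: [0.5795, 0.0324, 0.167]
ee_rot: [0.0, 0.998, 0.056, 0.0]
contact_force: [-0.1, -0.4, 8.5]
width: 0.0002
gripper_force: 3.8
```

Request:
apply_moves(deltas=[0, 0, 0, -5, 0, 0, 0, 0, -15, 0, 0, 0, 0, -25, 0, 0, 0, 10, -28, 0, 0, 0, 30, -28, 0, 0, 0, 50, -28, 0, 0, 0, 68, -28, 0, 0, 0, 78, -28, 0, 0, 0, 80, -28, 0, 0, 0, 80, -28, 0, 0, 0, 80, -28, 0])

```text
clock: 7.32
position: [0.5882, -0.0466, 0.194]
ee_rot: [-0.0, 0.998, 0.055, -0.0]
contact_force: [-0.7, -0.3, -0.1]
width: -0.0002
gripper_force: 0.0
```

Run:
```python
from h import *
togo((.079,-.04,.167))
b=get_image("wrist")["frame"][:,:,::-1];a=(im:=get_image("side"))["frame"][:,:,::-1]
c=proj(im,W((.065,.04,.15))).astype(int)
cv2.imwrite("pics/s3.png",np.hstack([cv2.resize(a[c[1]-30:c[1]+30,c[0]-30:c[0]+30],(400,400),interpolation=3),cv2.resize(b[130:330,220:420],(400,400),interpolation=3)]))
```

```text
clock 7.32 pos [ 0.5882 -0.0466  0.194 ] w -0.0002 F [-0.7 -0.3 -0.1] go [-2.2  2.2 27. ] turn -0.03 zdown [-0.     0.001 -1.   ]
```

View pics/s3.png

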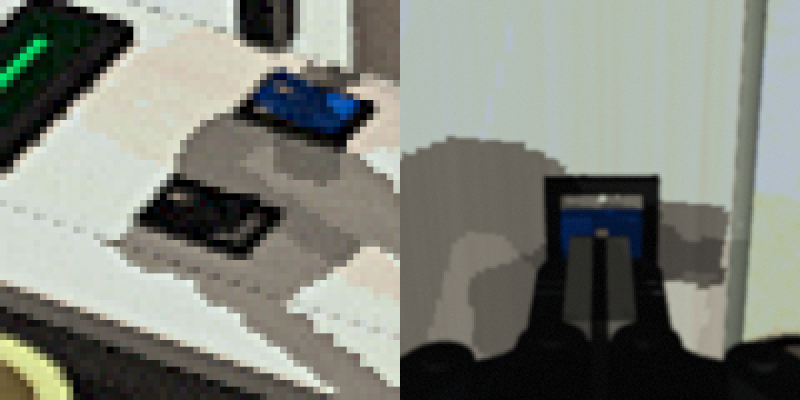

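The black rocker is now flipped, with its near half up. The finger is centred over the far half of the blue rocker, so I'll repeat the press there.

Request:
apply_moves(deltas=[0, 0.5, 0, 5, 0, 0, 0.5, 0, 10, 0, 0, 0.5, 0, 14, 0, 0, 0.5, 0, 17, 0, 0, 0.5, 0, 19, 0, 0, 0.5, 0, 20, 0, 0, 0.5, 0, 21, 0, 0, 0.5, 0, 22, 0, 0, 0.5, 0, 22.5, 0, 0, 0.5, 0, 23, 0, 0, 0.5, 0, 23.5, 0, 0, 0.5, 0, 24, 0])

```text
clock: 8.42
position: [0.5898, -0.0469, 0.1707]
ee_rot: [0.0, 0.998, 0.056, 0.001]
contact_force: [1.2, 0.5, 1.9]
width: 0.0001
gripper_force: 1.3
```

Request:
apply_moves(deltas=[0, 0, 0, 0.5, 0, 0, 0, 0, 1, 0, 0, 0, 0, 1.5, 0, 0, 0, 0, 2, 0, 0, 0, 0, 2.3, 0, 0, 0, 0, 2.6, 0, 0, 0, 0, 2.6, 0, 0, 0, 0, 2.6, 0])

```text
clock: 9.08
position: [0.5886, -0.0471, 0.1673]
ee_rot: [0.0, 0.998, 0.056, -0.0]
contact_force: [1.4, -1.2, 2.7]
width: 0.0001
gripper_force: 0.9
```

Request:
apply_moves(deltas=[0, 0, 0, 0.3, 0, 0, 0, 0, 0.6, 0, 0, 0, 0, 0.8, 0, 0, 0, 0, 0.8, 0, 0, 0, 0, 0.8, 0])

```text
clock: 9.5
position: [0.5887, -0.0471, 0.167]
ee_rot: [0.0, 0.998, 0.056, -0.0]
contact_force: [0.6, -0.5, 5.5]
width: -0.0001
gripper_force: 2.6
```

Request:
apply_moves(deltas=[0, 0, 0, 0.3, 0, 0, 0, 0, 0.6, 0, 0, 0, 0, 0.6, 0])

```text
clock: 9.75
position: [0.5888, -0.0471, 0.167]
ee_rot: [0.0, 0.998, 0.056, 0.0]
contact_force: [0.3, -1.3, 7.7]
width: 0.0002
gripper_force: 4.0
```

Request:
apply_moves(deltas=[0, 0, 0, -5, 0, 0, 0, 0, -15, 0, 0, 0, 0, -30, 0, 0, 0, -10, -45, 0, 0, -10, -30, -50, 0, 0, -40, -55, -50, 0, 0, -75, -70, -50, 0, 0, -105, -78, -50, 0, 0, -125, -80, -50, 0, 0, -138, -80, -50, 0, 0, -140, -80, -50, 0, 0, -140, -80, -50, 0])

```text
clock: 10.75
position: [0.4411, 0.0168, 0.2165]
ee_rot: [0.0, 0.998, 0.055, 0.001]
contact_force: [0.3, -0.2, 0.5]
width: -0.0001
gripper_force: 0.0
```

Run:
```python
from h import *
togo((-.0585,.04,.175))
im=get_image("wrist");b=im["frame"][:,:,::-1];i2=get_image("side");a=i2["frame"][:,:,::-1]
print(place_of("start_top",im)[:1],place_of("start_top",i2)[:1])
c=proj(i2,W((.065,.0,.15))).astype(int)
cv2.imwrite("pics/s4.png",np.hstack([cv2.resize(a[c[1]-40:c[1]+40,c[0]-40:c[0]+40],(400,400),interpolation=3),cv2.resize(b[0:400,120:520],(400,400),interpolation=3)]))
```

```text
clock 10.75 pos [0.4411 0.0168 0.2165] w -0.0001 F [ 0.3 -0.2  0.5] go [-0.6  1.5 41.5] turn -0.05 zdown [ 0.001 -0.    -1.   ]
[{'point': [321.4, 232.6], 'score': 0.57}] []
```

View pics/s4.png

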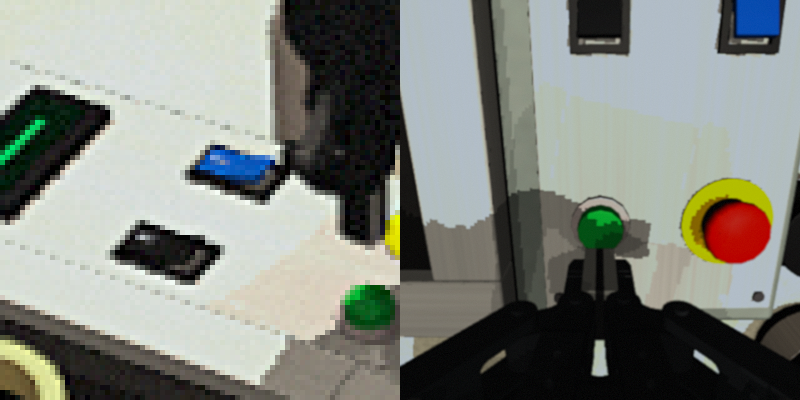

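Both rockers are on and the finger is centred over the green button at (600,230) in the crop. Next I'll press it.

Request:
apply_moves(deltas=[0, -0.5, 0, 8, 0, 0, -0.5, 0, 18, 0, 0, -0.5, 0, 27, 0, 0, -0.5, 0, 33, 0, 0, -0.5, 0, 37, 0, 0, -0.5, 0, 39, 0, 0, -0.5, 0, 41, 0, 0, -0.5, 0, 42.5, 0, 0, -0.5, 0, 44, 0, 0, -0.5, 0, 45, 0, 0, -0.5, 0, 46, 0, 0, -0.5, 0, 46, 0])

```text
clock: 11.95
position: [0.4405, 0.0169, 0.1704]
ee_rot: [0.0, 0.998, 0.056, 0.0]
contact_force: [-1.3, -0.5, 4.0]
width: -0.0
gripper_force: 2.0
```

Request:
apply_moves(deltas=[0, 0, 0, 0.5, 0, 0, 0, 0, 1, 0, 0, 0, 0, 1.5, 0, 0, 0, 0, 1.5, 0, 0, 0, 0, 1.5, 0])

```text
clock: 12.37
position: [0.4405, 0.0169, 0.169]
ee_rot: [0.0, 0.998, 0.056, 0.0]
contact_force: [-1.8, 2.0, 7.1]
width: 0.0001
gripper_force: 3.3
```

Measured height is 0.169 m with 7 N, so the button is fully in. I'll release and retreat straight up.

Request:
apply_moves(deltas=[0, 0, 0, -3, 0, 0, 0, 0, -8, 0, 0, 0, 0, -16, 0, 0, 0, 0, -35, 0, 0, 0, 0, -60, 0, 0, 0, 0, -85, 0, 0, -20, 0, -110, 0, 0, -45, 0, -125, 0, 0, -65, 0, -130, 0, 0, -70, 0, -130, 0, 0, -70, 0, -130, 0])

```text
clock: 13.28
position: [0.3699, 0.0092, 0.2992]
ee_rot: [0.0, 0.998, 0.055, 0.001]
contact_force: [0.0, 0.1, 0.0]
width: -0.0
gripper_force: 0.0
```

Run:
```python
from h import *
togo((-.06,.04,.175))
b=get_image("wrist")["frame"][:,:,::-1];a=get_image("side")["frame"][:,:,::-1]
cv2.imwrite("pics/s5.png",np.hstack([cv2.resize(a[150:250,240:340],(400,400),interpolation=3),b[0:400,120:520]]))
```

```text
clock 13.28 pos [0.3699 0.0092 0.2992] w -0.0 F [0.  0.1 0. ] go [ 69.3   1.8 124.3] turn -0.05 zdown [ 0.002 -0.    -1.   ]
```

View pics/s5.png

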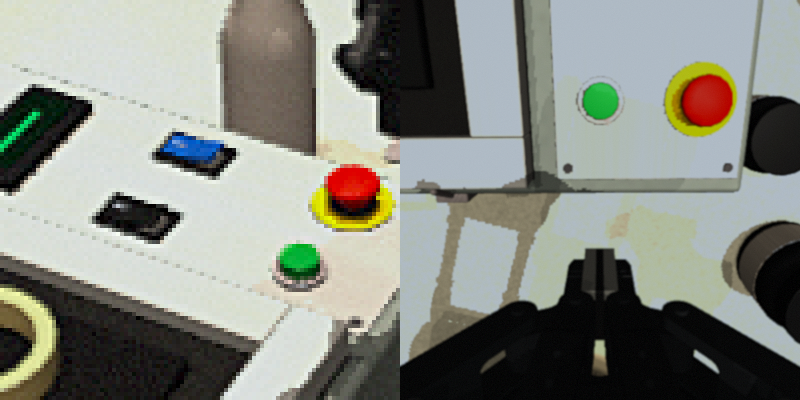

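Both rockers are on, the green button has sprung back, and nothing else was disturbed.

```bash
python3 -c "
from rig import sign_off
print(sign_off())"
```

```text
the job is handed in; nothing more can be done
None
```

The job is handed in: the black rocker, then the blue rocker, were pushed fully on, then the green start button was pressed fully in and sprang back. Force readings stayed under 10 N, and neither the red stop button nor the loose items were touched.

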